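Lock the forceps into the steriliser box with its click-stop knob

TASK

Lay the steel forceps flat inside the open steriliser box, swing the lid fully shut, then turn the knob on the lid clockwise until its collar comes to its stop and the ratchet clicks over: at least one click, but no more than three. Set the forceps down without dropping them, and do not disturb the carton, the ointment tube or the syringe.

Things in the scene. Friction and masses are not known exactly. Their poses are not given: they have to be found in the camera images.
- forceps_mid (a point): Centre (half-way up, 4 mm above what it lies on) of the loose thumb forceps: slim steel tweezers, 124 mm long along the point's y axis, 17 mm wide at most along x, 8 mm thick along z, about 40 g. Pinch them across x at mid length. They lie on a dark rubber mat, 130 x 200 mm and 3 mm thick, fixed on the worktop to the robot's left.
- box_floor (a point): Centre of the inner floor of the steriliser box, a white box with a grey rim, fixed to the worktop, whose place and yaw vary. Axes are the box's: x across its width, y along its length from the hinge end to the free end, z up. Floor 8 mm above the worktop; inside 110 mm (x) by 194 mm (y) and 38 mm deep; outside 128 x 212 mm at the rim, rim top 46 mm above the worktop.
- lid_hinge (a point): Middle of the lid's hinge axis, at the -y (right) end of the box, 110 mm from the middle of the box and 49 mm above the worktop. The axis is the point's x axis, along the box's x. The point turns with the lid.
- lid_edge (a point): Point on the outer face of the lid near its free end, 200 mm from the hinge axis. The lid is a flat white plate, 130 mm wide, 10 mm thick, reaching from the hinge to 217 mm from it, with a grey tab 50 mm wide on to 220 mm; its outer face lies 7 mm outside the hinge axis. The point's y axis points from hinge to free end and z out of the outer face (up when shut). The knob stands on the outer face, centred 110 mm from the hinge, 66 mm across.
- lid (a joint): Lid angle, rad: 0 shut, 1.57 upright; it starts stood open, near upright. A stiff hinge holds it at any angle; a push of about 1 to 3 N at its free end moves it. It can be pushed over from behind with shut fingers and pressed down to its stop.
- knob_grip (a point): On the axis of the lock knob, in the middle of the height where it can be gripped: a grey disc 66 mm across and 14 mm thick with a grip bar across it, 66 mm long along the point's x, 22 mm thick along y, standing 37 mm above the disc (13 mm above this point, 24 mm below it). z is the knob's axis, out of the lid. With the lid shut the point is 104 mm and the top of the bar 117 mm above the worktop. Grip the bar across its 22 mm.
- collar (a joint): Angle of the steel collar with a pointer lug under the knob, rad: grows clockwise seen from outside the lid. It starts somewhere from 0.1 to 0.5 and comes to its hard stop at 0.90 (bolt home). It turns with the knob (about 0.1 N m) until the stop.
- knob (a joint): Angle of the knob past the collar, rad, positive clockwise; 0 at the start. It stays 0 while the collar turns; once the collar is on its stop the ratchet gives way at about 0.3 N m and the knob clicks over one tooth each 0.39 rad (16 teeth a turn), resting, to about 0.1, at 0.39 after one click, 0.79 after two, 1.18 after three; just after a click the collar springs back up to 0.06 from its stop.
- carton: Small closed white carton 43 x 58 x 41 mm, standing to the right of the box; not to be moved. Origin under its centre.
- ointment_tube: Small ointment tube 21 x 64 x 13 mm lying to the right of the box; not to be moved. Origin under its centre.
- syringe_9: Capped white syringe, 135 mm long along y, 19 x 9 mm, lying at the front left; not to be moved. It has a straight barrel and flange, unlike the tapering steel forceps. Origin under its centre.
Things that resemble listed ones, but are neither listed nor needed, are in the scene too. What is shaped like the part that bears forceps_mid but yellow is not meant.

How it is judged:
By the outcome, as a careful person would: the job done as asked, in the order asked, and still so for the second after the job is handed in, with the robot touching nothing.
It also fails if it takes over 61 s, if anything falls off the work surface, if the arm or the gripper's body presses on something with over 40 N, if the wrist force passes 120 N, or if a joint passes its speed limit or range.

ROBOT

A 6-joint arm with a two-finger parallel gripper is mounted at the origin on a cart in front of the work surface, level with it; the furniture and walls round the work are solid. World frame = base frame: x ahead of the robot, y to its left, z up, the work surface at z = 0. Lengths are in m, angles in degrees, forces in N, time in s.
With the tool pointing down it reaches from about 0.4 to 0.825 m from the base axis. Payload 7 kg.
Tool frame: the origin (TCP) lies at the very end of the fingers, on their centre line; the grasp point (between the pads) lies behind it (r.grasp_offset is the z of the grasp point in the tool frame, in m); z points along the fingers, y is the direction in which the jaws open and shut (so a half turn about z gives the same grasp; the last joint's range is limited). The gripper opens to 88 mm and grips with 3 to 60 N. Pads are 19 mm wide; open, the fingers measure 130 mm over their backs; the gripper's body (78 mm by 193 mm) begins 47 mm behind the grasp point.
Start: joints at [80.678, 20.546, 0.682, 0, -70.136, -16.507], TCP at [0.294, 0.608, 0.227] pointing down, gripper open.
Joint ranges: [-176.03, 176.03], [-82.01, 121.73], [-58.28, 71.71], [-173.87, 95.51], [-174.79, -0.11], [-173.66, 173.66]. Speed limits (degrees/s): [136.94, 136.94, 172.46, 180, 180, 180].

INTERFACE

Orientations are given as [roll, pitch, yaw] about the fixed x, y, z axes, in that order (R = Rz(yaw) Ry(pitch) Rx(roll)).
In Python, from plant import r gives the robot as it stands. The module is installed in compiled form; this text tells all that it offers.
- The arm moves only by the tool servo_tool, never from a script. Its argument "targets" is a list of rows, each an object of numbers: "dx", "dy", "dz": the shift along the world's x, y, z in cm; "spin": the turn about the world's z in rad; "grip": the opening in per cent of the stroke, from 0 (shut) to 100 (fully open). A call has exactly 10 rows; each row is the pose to reach, as a shift and turn from the pose commanded when the call began; what a row does not reach only later rows make up. A row lasts 1/12 s, in which the tool goes at most 41.7 mm and 7.16 degrees, less where a joint would pass 70% of its speed; a pose out of reach is approached as far as the arm can. A call with a gripper value outside its range is refused whole. The fingers move at their own pace and stop on an object; "squeeze" is the grip in N (left out, the last holds). Time passes only in rows, so rows that repeat a pose let the fingers close, or fill a call up. It gives the time, the measured TCP pose, the force and the opening at its end, in the units of the state.
- r.get_state(): the state, without advancing time (a new reading comes with each control period).
- r.capture(name): name is "scene" or "top"; returns the picture (420x560x3 uint8, blue, green, red); there is no depth.
- r.get_calibration(name): a dict with "K" (3x3 intrinsics, pixels), "extrinsics" (4x4, takes a point from camera to world coordinates). Camera axes: x right, y down, z forward; pixel columns grow to the right and rows downward; lengths in m; the calibration is good to about 2 mm. A picture is of the moment at which its call begins. get_calibration takes no time and is no camera call.
- r.close_job(): hands the job in, once; it reports no verdict.
Trained networks look in the newest picture that a camera, given by its name, has taken for a name from the list of things; names that differ only in an ending like _2 or _b are one class to them, and where a whole thing is asked for, a point or a joint stands for the part that bears it (a point fixed in the world has none). Each returns a list of dicts, best first, with "p" (0 to 1); they miss things now and then, are a little off and sometimes report something else, mostly with a low value. They report only what shows in the picture. A call takes as long as a camera call. They do not tell look-alikes from the thing itself.
- r.cut_out(name, camera): "mask" (420x560 bool, what is visible of it) and "extent" ([left, top, right, bottom] in pixels, round what is visible of it).
The state is a dict: "time_s": time; "joints": joint angles; "qd": joint speeds; "joint_torque": joint torques, N m; "tcp_pos": TCP position; "eef_rot": TCP orientation; "contact_force": force on the tool from outside, world axes, zero at the start; "moment": the same for the moment, N m; "gripper_width": finger opening in m.
Only numpy, scipy, OpenCV 4.12 (cv2) and the standard library are available. Lean on these libraries where they do the work, as an engineer would, in place of code of your own. Each camera call takes 0.05 s, during which the arm holds its last target. There are 200 camera calls.

## Working session

There is one attempt and no reset: what is moved stays moved. The work goes in short steps, Python scripts to look and compute and a tool call to move; the robot and the scene stay as the last step left them, time stands still between calls to the robot, and variables do not carry over. Pictures are saved under pics/ and viewed, about 8 in all and at most 12, crops included, and the job is handed in when it is done.

Besides the shell and the picture viewer there is one more tool, called after "Emit:" as name(argument=value, ...), one argument or row to a line, values as JSON. servo_tool: Moves the arm, as the interface text tells. Its arguments: {"type":"object","properties":{"targets":{"type":"array"},"squeeze":{"type":"number"}},"required":["targets"]}

```bash
mkdir -p pics
cat > h.py <<'E'
import numpy as np, cv2
from plant import r
def cal(n):
    c=r.get_calibration(n); return np.array(c["K"]),np.array(c["extrinsics"])
def ray(n,u,v,z):
    K,E=cal(n); d=E[:3,:3]@np.linalg.inv(K)@[u,v,1]; o=E[:3,3]; return o+d*(z-o[2])/d[2]
def proj(n,p):
    K,E=cal(n); q=K@(E[:3,:3].T@(np.array(p)-E[:3,3])); return q[:2]/q[2]
E
python3 - <<'E'
from h import *
for n in("scene","top"):
    cv2.imwrite(f"pics/{n}0.png",r.capture(n)); print(n,cal(n)[1].round(3).tolist(),cal(n)[0].round(0).tolist())
    for t in("forceps_mid","box_floor","lid_edge","knob_grip","collar","carton","ointment_tube","syringe_9"):
        try:
            for d in r.cut_out(t,n):
                m=d["mask"]; rc=cv2.minAreaRect(np.argwhere(m)[:,::-1].astype(np.float32)); print(t,round(d["p"],2),d["extent"],m.sum(),np.round(rc[0]),np.round(rc[1]),round(rc[2]))
        except Exception as e: print(t,e)
print(r.get_state(),r.grasp_offset)
E
```

```text
scene [[0.787, -0.296, 0.54, -0.217], [-0.616, -0.386, 0.686, -0.909], [0.006, -0.873, -0.487, 0.681], [0.0, 0.0, 0.0, 1.0]] [[494.0, 0.0, 275.0], [0.0, 494.0, 209.0], [0.0, 0.0, 1.0]]
forceps_mid 0.53 [311.3, 250.6, 347.3, 278.0] 258 [331. 263.] [43.  7.] 36
forceps_mid 0.46 [223.3, 178.1, 237.8, 184.7] 29 [229. 180.] [19.  2.] 8
forceps_mid 0.42 [300.1, 173.4, 336.2, 204.5] 644 [317. 188.] [27. 34.] 77
box_floor 0.74 [284.4, 138.4, 339.3, 233.7] 3495 [310. 185.] [98. 49.] 88
box_floor 0.65 [227.9, 135.2, 336.7, 250.2] 6067 [297. 197.] [ 81. 123.] 44
lid_edge 0.63 [288.1, 136.8, 338.1, 236.2] 3540 [310. 185.] [97. 50.] 89
knob_grip 0.69 [303.3, 177.3, 336.3, 203.8] 607 [315. 193.] [31. 28.] 43
collar 0.84 [295.3, 176.4, 335.7, 206.2] 727 [315. 192.] [36. 29.] 41
collar 0.25 [285.4, 138.1, 338.1, 236.5] 3529 [310. 185.] [99. 49.] 89
carton 0.8 [387.7, 265.5, 421.0, 293.4] 788 [404. 280.] [35. 27.] 45
ointment_tube 0.77 [354.3, 294.9, 378.3, 317.4] 179 [365. 304.] [30.  7.] 38
ointment_tube 0.35 [229.5, 137.7, 335.7, 250.2] 6167 [297. 197.] [ 80. 122.] 44
syringe_9 0.44 [177.0, 192.2,
[... 710 characters left out ...]
7 [159. 241.] [ 3. 33.] 81
{'time_s': 0.9, 'joints': array([ 8.06769445e+01,  2.05444616e+01,  6.83292534e-01,  4.49081425e-05,
       -7.01356982e+01, -1.65061273e+01]), 'qd': array([-0.08916273, -0.03532502, -0.01153308, -0.02766337, -0.02918555,
        0.02554046]), 'joint_torque': array([ 7.93896925e-05, -5.82357538e+01,  2.93300968e+01,  7.00252935e+00,
        1.26356108e-02, -9.14431411e-06]), 'tcp_pos': array([0.29410838, 0.60754661, 0.22659298]), 'eef_rot': array([-1.79996984e+02,  8.49584647e-04, -2.58291676e+01]), 'contact_force': array([-0.41957194,  0.29318134, -0.60085358]), 'moment': array([ 0.05031409, -0.03267981, -0.02186466]), 'gripper_width': 0.08765421479121982} -0.0188
```

View pics/scene0.png

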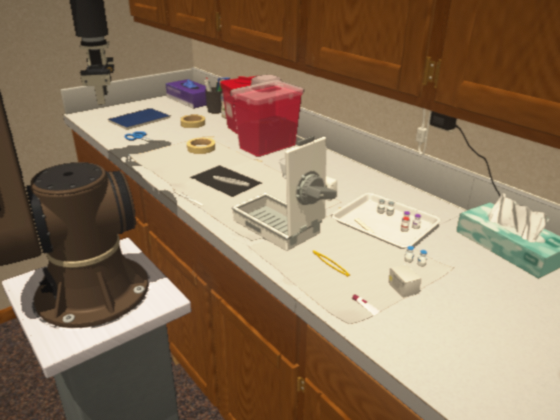

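View pics/top0.png

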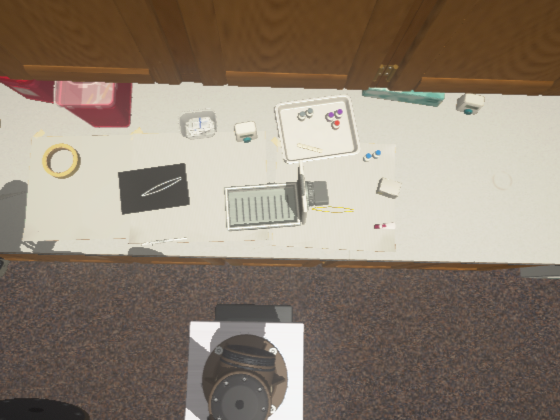

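The scene view shows the open box (275,215), the upright lid with its knob at (317,190), and the yellow look-alike at (331,263). In the top view there are three candidates: steel tweezers on the dark mat (161,187), yellow ones (332,210) and the syringe (165,240). The ones on the mat fit, because they are steel, tapering and on the rubber mat. I'll confirm that in a crop and measure.

Run:
```python
from h import *
im=cv2.imread("pics/top0.png")
c=cv2.resize(im[150:255,110:340],None,fx=3.4,fy=3.4,interpolation=cv2.INTER_CUBIC); cv2.imwrite("pics/crop1.png",c)
g=cv2.cvtColor(im,cv2.COLOR_BGR2GRAY)
sub=g[172:205,126:184]; m=sub>90
n,l,s,ce=cv2.connectedComponentsWithStats(m.astype(np.uint8))
for i in range(1,n): print(s[i],ce[i]+[126,172])
k=1+np.argmax(s[1:,4]); pts=np.argwhere(l==k)[:,::-1]+[126,172]
W=np.array([ray("top",u,v,.007)[:2] for u,v in pts]); rc=cv2.minAreaRect(W.astype(np.float32)); print("forceps",rc, W.mean(0))
b=np.linalg.svd(W-W.mean(0))[2][0]; print("axis deg",np.degrees(np.arctan2(b[1],b[0])))
print((W-W.mean(0))@b @ np.ones(1) if 0 else (((W-W.mean(0))@b).min(),((W-W.mean(0))@b).max()))
print("tcp px",proj("top",[.294,.608,.227]))
```

```text
[ 15   4  41  21 237] [161.50632911 186.17299578]
forceps ((0.5314175486564636, 0.261434942483902), (0.023214608430862427, 0.12810026109218597), 29.255233764648438) [0.53171978 0.25989695]
axis deg 116.8061750082941
(np.float64(-0.06256825087561564), np.float64(0.0655265402754923))
tcp px [-17.00064432 260.07749216]
```

View pics/crop1.png

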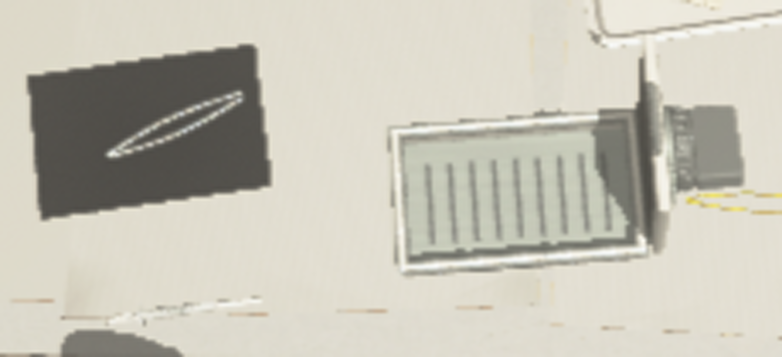

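The crop confirms steel forceps tapering at both ends on the mat. The box rim's free-end corners are near crop (391,128) and (403,270), and its hinge end is near (640,113)–(648,252).

Run:
```python
from h import *
P=[ray("top",110+u/3.4-.4,150+v/3.4-.4,.046)[:2] for u,v in [(391,128),(403,270),(635,112),(648,252)]]
for p in P: print(p.round(4))
a,b,c,d=P; print(np.linalg.norm(a-b),np.linalg.norm(a-c),np.linalg.norm(b-d))
y=(a-c)/np.linalg.norm(a-c)+(b-d)/np.linalg.norm(b-d); x=a-b; 
print("y dir",np.degrees(np.arctan2(y[1],y[0])),"x perp",np.degrees(np.arctan2(x[1],x[0]))+90)
y/=np.linalg.norm(y); cen=(a+b)/2-y*.106; print("centre",cen,"hinge",cen-.110*y)
```

```text
[0.5242 0.0708]
[0.4039 0.056 ]
[ 0.5433 -0.135 ]
[ 0.4236 -0.147 ]
0.12117945258598017 0.20668833399078884 0.20399548531478118
y dir 95.43371545767572 x perp 97.03610809583155
centre [ 0.47405608 -0.04210956] hinge [ 0.48447244 -0.15161526]
```

Emit:
servo_tool(
  targets=[
    {"dx": 1,"dy": -1.4,"dz": 0,"spin": -0.06,"grip": 60},
    {"dx": 3,"dy": -4.4,"dz": -1,"spin": -0.14,"grip": 60},
    {"dx": 5.2,"dy": -7.6,"dz": -2,"spin": -0.22,"grip": 60},
    {"dx": 7.4,"dy": -10.8,"dz": -3,"spin": -0.3,"grip": 60},
    {"dx": 9.6,"dy": -14,"dz": -4,"spin": -0.38,"grip": 60},
    {"dx": 11.8,"dy": -17.2,"dz": -5,"spin": -0.46,"grip": 60},
    {"dx": 14,"dy": -20.4,"dz": -6,"spin": -0.54,"grip": 60},
    {"dx": 16.2,"dy": -23.6,"dz": -7,"spin": -0.6,"grip": 60},
    {"dx": 18.4,"dy": -26.8,"dz": -8,"spin": -0.64,"grip": 60},
    {"dx": 20.5,"dy": -30,"dz": -9,"spin": -0.64,"grip": 60},
  ],
)

```text
time_s: 1.73
tcp_pos: [0.5, 0.306, 0.1364]
eef_rot: [-180.0, 0.0, -62.6]
contact_force: [0.8, 1.2, -0.3]
gripper_width: 0.0528
```

Emit:
servo_tool(
  targets=[
    {"dx": 2.2,"dy": -3,"dz": -1},
    {"dx": 3.2,"dy": -4.7,"dz": -3},
    {"dx": 3.2,"dy": -4.7,"dz": -5},
    {"dx": 3.2,"dy": -4.7,"dz": -6},
    {"dx": 3.2,"dy": -4.7,"dz": -6},
    {"dx": 3.2,"dy": -4.7,"dz": -6},
    {"dx": 3.2,"dy": -4.7,"dz": -6},
    {"dx": 3.2,"dy": -4.7,"dz": -6},
    {"dx": 3.2,"dy": -4.7,"dz": -6},
    {"dx": 3.2,"dy": -4.7,"dz": -6},
  ],
)

```text
validation failed for argument at $.ta...
```

Run:
```python
from h import *
ims=[r.capture(n) for n in("top","scene")]
s=r.get_state(); print(s["time_s"],s["tcp_pos"],s["eef_rot"],s["contact_force"],s["gripper_width"])
t=ims[0][150:230,115:215]; u=ims[1][130:210,180:280]
cv2.imwrite("pics/g1.png",np.hstack([cv2.resize(t,(400,320)),cv2.resize(u,(400,320))]))
```

```text
1.8333 [0.50017245 0.30266962 0.13481663] [ 1.79811532e+02 -6.53473052e-02 -6.27813633e+01] [ 0.28797276 -0.34602418 -0.95641979] 0.05256414711158457
```

View pics/g1.png

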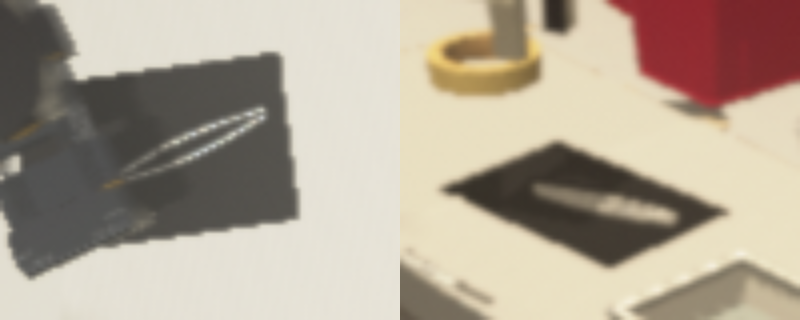

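The forceps are still in place. The second call was refused because rows need every key, so I'll resend it complete.

Emit:
servo_tool(
  targets=[
    {"dx": 2.2,"dy": -3,"dz": -1,"spin": 0,"grip": 50},
    {"dx": 3.2,"dy": -4.7,"dz": -3,"spin": 0,"grip": 50},
    {"dx": 3.2,"dy": -4.7,"dz": -5,"spin": 0,"grip": 50},
    {"dx": 3.2,"dy": -4.7,"dz": -7,"spin": 0,"grip": 50},
    {"dx": 3.2,"dy": -4.7,"dz": -8,"spin": 0,"grip": 50},
    {"dx": 3.2,"dy": -4.7,"dz": -9,"spin": 0,"grip": 50},
    {"dx": 3.2,"dy": -4.7,"dz": -10,"spin": 0,"grip": 50},
    {"dx": 3.2,"dy": -4.7,"dz": -10,"spin": 0,"grip": 50},
    {"dx": 3.2,"dy": -4.7,"dz": -10,"spin": 0,"grip": 50},
    {"dx": 3.2,"dy": -4.7,"dz": -10,"spin": 0,"grip": 50},
  ],
)

```text
time_s: 2.67
tcp_pos: [0.5315, 0.2612, 0.0373]
eef_rot: [-179.9, 0.0, -62.5]
contact_force: [-0.3, 0.8, 0.2]
gripper_width: 0.0439
```

Emit:
servo_tool(
  targets=[
    {"dx": 0,"dy": 0,"dz": -1,"spin": 0,"grip": 50},
    {"dx": 0,"dy": 0,"dz": -2,"spin": 0,"grip": 50},
    {"dx": 0,"dy": 0,"dz": -2.7,"spin": 0,"grip": 50},
    {"dx": 0,"dy": 0,"dz": -3.1,"spin": 0,"grip": 50},
    {"dx": 0,"dy": 0,"dz": -3.1,"spin": 0,"grip": 50},
    {"dx": 0,"dy": 0,"dz": -3.1,"spin": 0,"grip": 30},
    {"dx": 0,"dy": 0,"dz": -3.1,"spin": 0,"grip": 0},
    {"dx": 0,"dy": 0,"dz": -3.1,"spin": 0,"grip": 0},
    {"dx": 0,"dy": 0,"dz": -3.1,"spin": 0,"grip": 0},
    {"dx": 0,"dy": 0,"dz": -3.1,"spin": 0,"grip": 0},
  ],
  squeeze=15,
)

```text
time_s: 3.5
tcp_pos: [0.5313, 0.2607, 0.0059]
eef_rot: [-180.0, 0.0, -62.5]
contact_force: [-0.2, -0.4, 0.7]
gripper_width: 0.0166
```

Emit:
servo_tool(
  targets=[
    {"dx": 0,"dy": 0,"dz": 0,"spin": 0,"grip": 0},
    {"dx": 0,"dy": 0,"dz": 0,"spin": 0,"grip": 0},
    {"dx": 0,"dy": 0,"dz": 0,"spin": 0,"grip": 0},
    {"dx": 0,"dy": 0,"dz": 1,"spin": 0,"grip": 0},
    {"dx": 0,"dy": 0,"dz": 3,"spin": 0,"grip": 0},
    {"dx": 0,"dy": 0,"dz": 5,"spin": 0,"grip": 0},
    {"dx": 0,"dy": 0,"dz": 8,"spin": 0,"grip": 0},
    {"dx": 0,"dy": 0,"dz": 10,"spin": 0,"grip": 0},
    {"dx": 0,"dy": 0,"dz": 11,"spin": 0,"grip": 0},
    {"dx": 0,"dy": 0,"dz": 11,"spin": 0,"grip": 0},
  ],
  squeeze=15,
)

```text
time_s: 4.33
tcp_pos: [0.5322, 0.2615, 0.1187]
eef_rot: [-179.7, 0.1, -62.5]
contact_force: [-0.9, 0.2, -0.6]
gripper_width: 0.0166
```

Emit:
servo_tool(
  targets=[
    {"dx": -0.3,"dy": -1.4,"dz": 0,"spin": -0.04,"grip": 0},
    {"dx": -0.9,"dy": -4.4,"dz": 0,"spin": -0.1,"grip": 0},
    {"dx": -1.6,"dy": -8,"dz": 0,"spin": -0.16,"grip": 0},
    {"dx": -2.4,"dy": -11.6,"dz": 0,"spin": -0.22,"grip": 0},
    {"dx": -3.1,"dy": -15.2,"dz": 0,"spin": -0.28,"grip": 0},
    {"dx": -3.8,"dy": -18.8,"dz": 0,"spin": -0.34,"grip": 0},
    {"dx": -4.5,"dy": -22.4,"dz": 0,"spin": -0.375,"grip": 0},
    {"dx": -5.3,"dy": -25.9,"dz": 0,"spin": -0.375,"grip": 0},
    {"dx": -5.8,"dy": -28.3,"dz": 0,"spin": -0.375,"grip": 0},
    {"dx": -5.9,"dy": -29,"dz": 0,"spin": -0.375,"grip": 0},
  ],
)

```text
time_s: 5.17
tcp_pos: [0.4696, -0.0325, 0.1144]
eef_rot: [179.8, -0.0, -84.1]
contact_force: [0.2, -0.1, -0.1]
gripper_width: 0.0164
```

Emit:
servo_tool(
  targets=[
    {"dx": 0,"dy": 0,"dz": -1,"spin": 0,"grip": 0},
    {"dx": 0,"dy": 0,"dz": -2,"spin": 0,"grip": 0},
    {"dx": 0,"dy": 0,"dz": -3,"spin": 0,"grip": 0},
    {"dx": 0,"dy": 0,"dz": -3.5,"spin": 0,"grip": 0},
    {"dx": 0,"dy": 0,"dz": -3.5,"spin": 0,"grip": 0},
    {"dx": 0,"dy": 0,"dz": -3.5,"spin": 0,"grip": 0},
    {"dx": 0,"dy": 0,"dz": -3.5,"spin": 0,"grip": 0},
    {"dx": 0,"dy": 0,"dz": -3.5,"spin": 0,"grip": 0},
    {"dx": 0,"dy": 0,"dz": -3.5,"spin": 0,"grip": 0},
    {"dx": 0,"dy": 0,"dz": -3.5,"spin": 0,"grip": 0},
  ],
)

```text
time_s: 6.0
tcp_pos: [0.4723, -0.0293, 0.0809]
eef_rot: [-180.0, 0.0, -84.0]
contact_force: [0.4, 0.2, -1.5]
gripper_width: 0.0167
```

Run:
```python
from h import *
ims=[r.capture(n) for n in("top","scene")]
s=r.get_state(); print(s["time_s"],s["tcp_pos"],s["eef_rot"],s["contact_force"],s["gripper_width"])
t=ims[0][150:250,215:340]; u=ims[1][130:250,220:370]
for n,I,o in(("top",t,(215,150)),("scene",u,(220,130))):
    for z in(.046,):
        c=np.array([.474,-.040]);a=np.radians(96);Y=np.array([np.cos(a),np.sin(a)]);X=np.array([Y[1],-Y[0]])
        q=np.array([proj(n,[*(c+i*.064*X+j*.106*Y),z])-o for i,j in((1,1),(1,-1),(-1,-1),(-1,1))])
        I=cv2.resize(I,None,fx=3.2 if n=="top" else 2.6667,fy=3.2 if n=="top" else 2.6667); k=I.shape[1]/(125 if n=="top" else 150)
        cv2.polylines(I,[np.int32((q+.5)*k)],True,(0,0,255),1)
        if n=="top":t=I
        else:u=I
cv2.imwrite("pics/g2.png",np.hstack([t,u]))
```

```text
6.1 [ 0.47221538 -0.02940842  0.0808068 ] [-1.79972431e+02  5.50396034e-03 -8.39797902e+01] [-0.38163294  0.1016659  -1.25127275] 0.016806727654450557
```

View pics/g2.png

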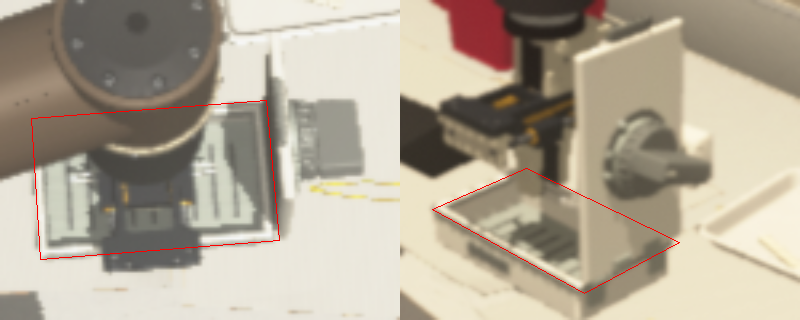

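Emit:
servo_tool(
  targets=[
    {"dx": 0,"dy": 0,"dz": -1.5,"spin": 0,"grip": 0},
    {"dx": 0,"dy": 0,"dz": -3,"spin": 0,"grip": 0},
    {"dx": 0,"dy": 0,"dz": -4.5,"spin": 0,"grip": 0},
    {"dx": 0,"dy": 0,"dz": -5.5,"spin": 0,"grip": 0},
    {"dx": 0,"dy": 0,"dz": -6.2,"spin": 0,"grip": 0},
    {"dx": 0,"dy": 0,"dz": -6.6,"spin": 0,"grip": 0},
    {"dx": 0,"dy": 0,"dz": -6.8,"spin": 0,"grip": 0},
    {"dx": 0,"dy": 0,"dz": -6.9,"spin": 0,"grip": 0},
    {"dx": 0,"dy": 0,"dz": -6.9,"spin": 0,"grip": 0},
    {"dx": 0,"dy": 0,"dz": -6.9,"spin": 0,"grip": 0},
  ],
)

```text
time_s: 6.93
tcp_pos: [0.4725, -0.0294, 0.012]
eef_rot: [-179.9, 0.0, -84.0]
contact_force: [0.3, 0.0, -0.0]
gripper_width: 0.0165
```

Emit:
servo_tool(
  targets=[
    {"dx": 0,"dy": 0,"dz": -0.03,"spin": 0,"grip": 0},
    {"dx": 0,"dy": 0,"dz": -0.06,"spin": 0,"grip": 0},
    {"dx": 0,"dy": 0,"dz": -0.09,"spin": 0,"grip": 0},
    {"dx": 0,"dy": 0,"dz": -0.12,"spin": 0,"grip": 0},
    {"dx": 0,"dy": 0,"dz": -0.12,"spin": 0,"grip": 0},
    {"dx": 0,"dy": 0,"dz": -0.12,"spin": 0,"grip": 0},
    {"dx": 0,"dy": 0,"dz": -0.12,"spin": 0,"grip": 0},
    {"dx": 0,"dy": 0,"dz": -0.12,"spin": 0,"grip": 0},
    {"dx": 0,"dy": 0,"dz": -0.12,"spin": 0,"grip": 0},
    {"dx": 0,"dy": 0,"dz": -0.12,"spin": 0,"grip": 0},
  ],
)

```text
time_s: 7.77
tcp_pos: [0.4723, -0.0294, 0.0108]
eef_rot: [-180.0, 0.0, -84.0]
contact_force: [-2.7, 0.1, 5.7]
gripper_width: 0.016
```

Contact at the expected height. Now I'll release gently and lift.

Emit:
servo_tool(
  targets=[
    {"dx": 0,"dy": 0,"dz": 0,"spin": 0,"grip": 22},
    {"dx": 0,"dy": 0,"dz": 0,"spin": 0,"grip": 28},
    {"dx": 0,"dy": 0,"dz": 0,"spin": 0,"grip": 35},
    {"dx": 0,"dy": 0,"dz": 0,"spin": 0,"grip": 40},
    {"dx": 0,"dy": 0,"dz": 0,"spin": 0,"grip": 40},
    {"dx": 0,"dy": 0,"dz": 1,"spin": 0,"grip": 40},
    {"dx": 0,"dy": 0,"dz": 2.5,"spin": 0,"grip": 40},
    {"dx": 0,"dy": 0,"dz": 5,"spin": 0,"grip": 40},
    {"dx": 0,"dy": 0,"dz": 8,"spin": 0,"grip": 40},
    {"dx": 0,"dy": 0,"dz": 11,"spin": 0,"grip": 40},
  ],
)

```text
time_s: 8.6
tcp_pos: [0.4714, -0.0297, 0.1212]
eef_rot: [179.9, -0.0, -84.0]
contact_force: [0.9, -0.2, -0.5]
gripper_width: 0.0351
```

Emit:
servo_tool(
  targets=[
    {"dx": 0,"dy": 0,"dz": 2,"spin": 0,"grip": 0},
    {"dx": 0,"dy": 0,"dz": 6,"spin": 0,"grip": 0},
    {"dx": 0,"dy": 0,"dz": 10,"spin": 0,"grip": 0},
    {"dx": 0,"dy": 0,"dz": 14,"spin": 0,"grip": 0},
    {"dx": 0,"dy": 0,"dz": 18,"spin": 0,"grip": 0},
    {"dx": 0.2,"dy": -2,"dz": 18.5,"spin": 0,"grip": 0},
    {"dx": 0.7,"dy": -6,"dz": 18.5,"spin": 0,"grip": 0},
    {"dx": 1.1,"dy": -10,"dz": 18.5,"spin": 0,"grip": 0},
    {"dx": 1.5,"dy": -14,"dz": 18.5,"spin": 0,"grip": 0},
    {"dx": 1.9,"dy": -17.5,"dz": 18.5,"spin": 0,"grip": 0},
  ],
)

```text
time_s: 9.43
tcp_pos: [0.4908, -0.2064, 0.3055]
eef_rot: [-180.0, 0.0, -84.0]
contact_force: [0.8, 1.3, 1.1]
gripper_width: 0.0005
```

Run:
```python
from h import *
ims=[r.capture(n) for n in("top","scene")]
s=r.get_state(); print(s["time_s"],s["tcp_pos"],s["eef_rot"],s["contact_force"],s["gripper_width"])
t=cv2.resize(ims[0][150:250,215:340],(400,320)); u=cv2.resize(ims[1][130:250,220:370],(400,320))
cv2.imwrite("pics/g3.png",np.hstack([t,u]))
```

```text
9.5333 [ 0.49078204 -0.20837593  0.30446502] [ 1.79893680e+02 -1.96061065e-02 -8.42372749e+01] [-0.28892791  0.2693455  -0.66442423] 3.069418648230036e-05
```

View pics/g3.png

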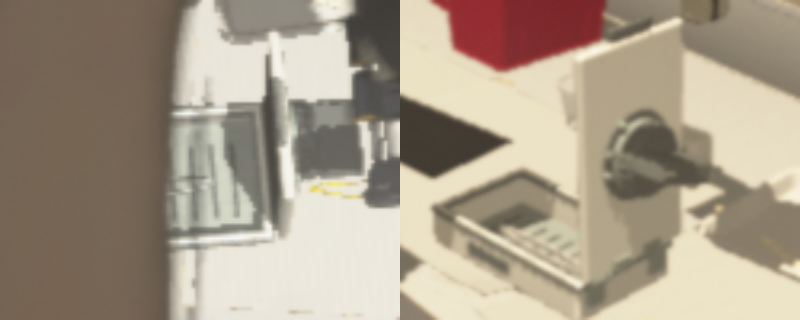

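The forceps lie inside the box (top crop about 190,185; scene crop about 540,240) and the lid is still upright. Next I descend behind the lid.

Emit:
servo_tool(
  targets=[
    {"dx": 0.2,"dy": -1.5,"dz": 0,"spin": 0,"grip": 0},
    {"dx": 0.3,"dy": -2.2,"dz": -1,"spin": 0,"grip": 0},
    {"dx": 0.3,"dy": -2.2,"dz": -3.5,"spin": 0,"grip": 0},
    {"dx": 0.3,"dy": -2.2,"dz": -6,"spin": 0,"grip": 0},
    {"dx": 0.3,"dy": -2.2,"dz": -7.5,"spin": 0,"grip": 0},
    {"dx": 0.2,"dy": -1.5,"dz": -7.5,"spin": 0,"grip": 0},
    {"dx": 0.1,"dy": 0,"dz": -7.5,"spin": 0,"grip": 0},
    {"dx": -0.1,"dy": 1.2,"dz": -7.5,"spin": 0,"grip": 0},
    {"dx": -0.2,"dy": 2.2,"dz": -7.5,"spin": 0,"grip": 0},
    {"dx": -0.2,"dy": 2.6,"dz": -7.5,"spin": 0,"grip": 0},
  ],
)

```text
time_s: 10.37
tcp_pos: [0.4892, -0.1768, 0.2312]
eef_rot: [-179.9, -0.0, -83.9]
contact_force: [-0.2, -0.1, 1.0]
gripper_width: 0.0006
```

Emit:
servo_tool(
  targets=[
    {"dx": -0.1,"dy": 0.6,"dz": 0,"spin": 0,"grip": 0},
    {"dx": -0.15,"dy": 1.4,"dz": 0.2,"spin": 0,"grip": 0},
    {"dx": -0.3,"dy": 2.6,"dz": 0.4,"spin": 0,"grip": 0},
    {"dx": -0.4,"dy": 3.8,"dz": 0.4,"spin": 0,"grip": 0},
    {"dx": -0.5,"dy": 5,"dz": 0.3,"spin": 0,"grip": 0},
    {"dx": -0.65,"dy": 6.2,"dz": 0.1,"spin": 0,"grip": 0},
    {"dx": -0.8,"dy": 7.5,"dz": -0.3,"spin": 0,"grip": 0},
    {"dx": -0.95,"dy": 9,"dz": -0.9,"spin": 0,"grip": 0},
    {"dx": -1.1,"dy": 10.5,"dz": -1.6,"spin": 0,"grip": 0},
    {"dx": -1.1,"dy": 10.5,"dz": -1.6,"spin": 0,"grip": 0},
  ],
)

```text
time_s: 11.2
tcp_pos: [0.4775, -0.0718, 0.2138]
eef_rot: [180.0, 0.0, -83.9]
contact_force: [-0.8, -0.1, -1.5]
gripper_width: 0.0003
```

Emit:
servo_tool(
  targets=[
    {"dx": -0.2,"dy": 1.7,"dz": -1.1,"spin": 0,"grip": 0},
    {"dx": -0.3,"dy": 3.2,"dz": -2.2,"spin": 0,"grip": 0},
    {"dx": -0.5,"dy": 4.7,"dz": -3.5,"spin": 0,"grip": 0},
    {"dx": -0.6,"dy": 5.9,"dz": -5,"spin": 0,"grip": 0},
    {"dx": -0.75,"dy": 7.1,"dz": -6.6,"spin": 0,"grip": 0},
    {"dx": -0.85,"dy": 8,"dz": -8.3,"spin": 0,"grip": 0},
    {"dx": -0.9,"dy": 8.8,"dz": -10.1,"spin": 0,"grip": 0},
    {"dx": -1,"dy": 9.4,"dz": -12,"spin": 0,"grip": 0},
    {"dx": -1,"dy": 9.7,"dz": -13.6,"spin": 0,"grip": 0},
    {"dx": -1,"dy": 9.7,"dz": -14.2,"spin": 0,"grip": 0},
  ],
)

```text
time_s: 12.03
tcp_pos: [0.4673, 0.0235, 0.0708]
eef_rot: [179.9, -0.0, -84.0]
contact_force: [-1.0, -1.2, 0.5]
gripper_width: 0.0005
```

Emit:
servo_tool(
  targets=[
    {"dx": 0,"dy": 0,"dz": -0.4,"spin": 0,"grip": 0},
    {"dx": 0,"dy": 0,"dz": -0.8,"spin": 0,"grip": 0},
    {"dx": 0,"dy": 0,"dz": -1.1,"spin": 0,"grip": 0},
    {"dx": 0,"dy": 0,"dz": -1.3,"spin": 0,"grip": 0},
    {"dx": 0,"dy": 0,"dz": -1.5,"spin": 0,"grip": 0},
    {"dx": 0,"dy": 0,"dz": -1.6,"spin": 0,"grip": 0},
    {"dx": 0,"dy": 0,"dz": -1.65,"spin": 0,"grip": 0},
    {"dx": 0,"dy": 0,"dz": -1.7,"spin": 0,"grip": 0},
    {"dx": 0,"dy": 0,"dz": -1.7,"spin": 0,"grip": 0},
    {"dx": 0,"dy": 0,"dz": -1.7,"spin": 0,"grip": 0},
  ],
)

```text
time_s: 12.87
tcp_pos: [0.4683, 0.0235, 0.0562]
eef_rot: [-180.0, -0.0, -84.0]
contact_force: [-2.8, -0.2, 8.6]
gripper_width: 0.0003
```

Emit:
servo_tool(
  targets=[
    {"dx": 0,"dy": 0,"dz": 1,"spin": 0,"grip": 0},
    {"dx": 0,"dy": 0,"dz": 4,"spin": 0,"grip": 0},
    {"dx": 0,"dy": 1,"dz": 8,"spin": 0,"grip": 0},
    {"dx": 0,"dy": 4,"dz": 11,"spin": 0,"grip": 80},
    {"dx": 0,"dy": 8,"dz": 12,"spin": 0,"grip": 80},
    {"dx": 0,"dy": 11,"dz": 12,"spin": 0,"grip": 80},
    {"dx": 0,"dy": 14,"dz": 12,"spin": 0,"grip": 80},
    {"dx": 0,"dy": 16,"dz": 12,"spin": 0,"grip": 80},
    {"dx": 0,"dy": 17,"dz": 12,"spin": 0,"grip": 80},
    {"dx": 0,"dy": 17,"dz": 12,"spin": 0,"grip": 80},
  ],
)

```text
time_s: 13.7
tcp_pos: [0.4682, 0.1952, 0.1754]
eef_rot: [-180.0, 0.0, -83.9]
contact_force: [0.3, -0.4, 0.5]
gripper_width: 0.042
```

Run:
```python
from h import *
ims=[r.capture(n) for n in("top","scene")]
s=r.get_state(); print(s["time_s"],s["tcp_pos"],s["eef_rot"],s["gripper_width"])
for n in("top","scene"):
  for t in("knob_grip",):
    for d in r.cut_out(t,n)[:2]: print(n,t,d["p"],d["extent"])
print(proj("top",[.474,-.04,.117]),proj("scene",[.474,-.04,.117]))
t=cv2.resize(ims[0][165:235,225:315],(400,311),interpolation=cv2.INTER_CUBIC); u=cv2.resize(ims[1][165:235,235:325],(400,311),interpolation=cv2.INTER_CUBIC)
cv2.imwrite("pics/g4.png",np.hstack([t,u]));cv2.imwrite("pics/top4.png",ims[0])
```

```text
13.8 [0.46781756 0.19321928 0.1751949 ] [ 1.79968290e+02 -1.97168753e-02 -8.39517329e+01] 0.04980963872901623
top knob_grip 0.84 [250.4, 190.1, 274.1, 214.9]
top knob_grip 0.2 [377.5, 222.8, 397.0, 228.5]
scene knob_grip 0.7 [260.6, 185.9, 289.3, 212.3]
[262.79771613 200.44152288] [277.22628657 189.6591814 ]
```

View pics/g4.png

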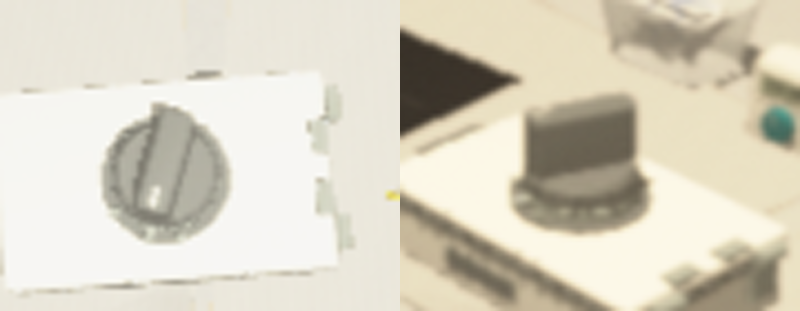

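Run:
```python
from h import *
f=lambda u,v:ray("top",225+u/4.444-.4,165+v/4.444-.4,.117)
a,b=f(177,112),f(154,212); d=a-b; print(a,b,(a+b)/2,np.linalg.norm(d),np.degrees(np.arctan2(d[1],d[0])))
f2=lambda u,v:ray("top",225+u/4.444-.4,165+v/4.444-.4,.068)
print("disc",f2(166,176))
f3=lambda u,v:ray("top",225+u/4.444-.4,165+v/4.444-.4,.056)
L=[f3(*p) for p in((322,72),(338,266),(2,95),(10,290))];print(np.round(L,4), [np.degrees(np.arctan2(*(p-q)[[1,0]])) for p,q in((L[2],L[0]),(L[3],L[1]))])
print(r.get_state()["joints"])
```

```text
[ 0.50344652 -0.04368403  0.117     ] [ 0.44138378 -0.03131854  0.117     ] [ 0.47241515 -0.03750128  0.117     ] 0.06328261353058547 -11.268153769436541
disc [ 0.47305306 -0.03755308  0.068     ]
[[ 0.546  -0.1362  0.056 ]
 [ 0.4201 -0.1476  0.056 ]
 [ 0.5256  0.0687  0.056 ]
 [ 0.4001  0.0586  0.056 ]] [np.float64(95.69726900546127), np.float64(95.52627802606176)]
[ 4.46420437e+01  7.00358211e+00 -2.45462261e+01 -3.01920054e-03
 -5.84754077e+01 -3.86643028e+01]
```

Emit:
servo_tool(
  targets=[
    {"dx": 0,"dy": -2,"dz": 0,"spin": 0.12,"grip": 60},
    {"dx": 0.1,"dy": -5,"dz": 0,"spin": 0.24,"grip": 60},
    {"dx": 0.1,"dy": -8,"dz": 0,"spin": 0.36,"grip": 60},
    {"dx": 0.2,"dy": -11,"dz": 0,"spin": 0.48,"grip": 60},
    {"dx": 0.2,"dy": -14,"dz": 0,"spin": 0.6,"grip": 60},
    {"dx": 0.3,"dy": -17,"dz": 0,"spin": 0.72,"grip": 60},
    {"dx": 0.4,"dy": -19.5,"dz": 0,"spin": 0.84,"grip": 60},
    {"dx": 0.5,"dy": -21.5,"dz": 0,"spin": 0.96,"grip": 60},
    {"dx": 0.5,"dy": -22.7,"dz": 0,"spin": 1.08,"grip": 60},
    {"dx": 0.5,"dy": -23.1,"dz": 0,"spin": 1.19,"grip": 60},
  ],
)

```text
time_s: 14.73
tcp_pos: [0.4723, -0.0403, 0.1754]
eef_rot: [180.0, 0.0, -15.6]
contact_force: [-0.3, -0.3, 0.1]
gripper_width: 0.0527
```

Emit:
servo_tool(
  targets=[
    {"dx": 0,"dy": 0,"dz": 0,"spin": 0.05,"grip": 60},
    {"dx": 0,"dy": 0,"dz": -1,"spin": 0.08,"grip": 60},
    {"dx": 0,"dy": 0,"dz": -2,"spin": 0.08,"grip": 60},
    {"dx": 0,"dy": 0,"dz": -3,"spin": 0.08,"grip": 60},
    {"dx": 0,"dy": 0,"dz": -4,"spin": 0.08,"grip": 60},
    {"dx": 0,"dy": 0,"dz": -4,"spin": 0.08,"grip": 60},
    {"dx": 0,"dy": 0,"dz": -4,"spin": 0.08,"grip": 60},
    {"dx": 0,"dy": 0,"dz": -4,"spin": 0.08,"grip": 60},
    {"dx": 0,"dy": 0,"dz": -4,"spin": 0.08,"grip": 60},
    {"dx": 0,"dy": 0,"dz": -4,"spin": 0.08,"grip": 60},
  ],
)

```text
time_s: 15.57
tcp_pos: [0.4735, -0.0373, 0.1358]
eef_rot: [-180.0, -0.0, -11.2]
contact_force: [-0.3, 0.6, 0.3]
gripper_width: 0.0527
```

Emit:
servo_tool(
  targets=[
    {"dx": 0,"dy": 0,"dz": -1.5,"spin": 0,"grip": 60},
    {"dx": 0,"dy": 0,"dz": -3,"spin": 0,"grip": 60},
    {"dx": 0,"dy": 0,"dz": -4.2,"spin": 0,"grip": 60},
    {"dx": 0,"dy": 0,"dz": -4.8,"spin": 0,"grip": 60},
    {"dx": 0,"dy": 0,"dz": -4.8,"spin": 0,"grip": 50},
    {"dx": 0,"dy": 0,"dz": -4.8,"spin": 0,"grip": 35},
    {"dx": 0,"dy": 0,"dz": -4.8,"spin": 0,"grip": 20},
    {"dx": 0,"dy": 0,"dz": -4.8,"spin": 0,"grip": 10},
    {"dx": 0,"dy": 0,"dz": -4.8,"spin": 0,"grip": 0},
    {"dx": 0,"dy": 0,"dz": -4.8,"spin": 0,"grip": 0},
  ],
  squeeze=50,
)

```text
time_s: 16.4
tcp_pos: [0.4743, -0.0356, 0.0883]
eef_rot: [-179.8, -0.1, -11.3]
contact_force: [-2.7, 12.5, 5.0]
gripper_width: 0.0218
```

Run:
```python
from h import *
s=r.get_state(); print(s["time_s"],s["tcp_pos"],s["eef_rot"],s["contact_force"],s["moment"],s["gripper_width"],s["joints"])
```

```text
16.4 [ 0.47429251 -0.03557862  0.08827831] [-1.79783061e+02 -1.40935390e-01 -1.12551065e+01] [-2.69696304 12.51485991  5.02237944] [4.24196847 0.92741857 0.01772422] 0.02175336979840199 [ 19.39233345   9.91050337 -34.55138754  -0.16148306 -45.30638806
  59.46616829]
```

Emit:
servo_tool(
  targets=[
    {"dx": 0.05,"dy": 0.1,"dz": 0,"spin": 0,"grip": 0},
    {"dx": 0.1,"dy": 0.25,"dz": 0,"spin": -0.02,"grip": 0},
    {"dx": 0.1,"dy": 0.3,"dz": 0,"spin": -0.08,"grip": 0},
    {"dx": 0.1,"dy": 0.3,"dz": 0,"spin": -0.14,"grip": 0},
    {"dx": 0.1,"dy": 0.3,"dz": 0,"spin": -0.2,"grip": 0},
    {"dx": 0.1,"dy": 0.3,"dz": 0,"spin": -0.26,"grip": 0},
    {"dx": 0.1,"dy": 0.3,"dz": 0,"spin": -0.32,"grip": 0},
    {"dx": 0.1,"dy": 0.3,"dz": 0,"spin": -0.38,"grip": 0},
    {"dx": 0.1,"dy": 0.3,"dz": 0,"spin": -0.44,"grip": 0},
    {"dx": 0.1,"dy": 0.3,"dz": 0,"spin": -0.46,"grip": 0},
  ],
)

```text
time_s: 17.23
tcp_pos: [0.4743, -0.0349, 0.0883]
eef_rot: [180.0, -0.1, -37.8]
contact_force: [-1.7, -0.4, 5.8]
gripper_width: 0.0217
```

```bash
cat > s.py <<'E'
from h import *
s=r.get_state(); print(s["time_s"],s["tcp_pos"],s["eef_rot"][2],s["contact_force"],s["moment"],s["gripper_width"])
E
python3 s.py
```

```text
17.2333 [ 0.47434794 -0.03485842  0.08828171] -37.77103563742358 [-1.69732917 -0.4068287   5.80017967] [-0.71322122  0.74331411  0.06879947] 0.021724145386204513
```

Emit:
servo_tool(
  targets=[
    {"dx": 0,"dy": 0,"dz": 0,"spin": -0.03,"grip": 0},
    {"dx": 0,"dy": 0,"dz": 0,"spin": -0.06,"grip": 0},
    {"dx": 0,"dy": 0,"dz": 0,"spin": -0.09,"grip": 0},
    {"dx": 0,"dy": 0,"dz": 0,"spin": -0.12,"grip": 0},
    {"dx": 0,"dy": 0,"dz": 0,"spin": -0.15,"grip": 0},
    {"dx": 0,"dy": 0,"dz": 0,"spin": -0.18,"grip": 0},
    {"dx": 0,"dy": 0,"dz": 0,"spin": -0.21,"grip": 0},
    {"dx": 0,"dy": 0,"dz": 0,"spin": -0.24,"grip": 0},
    {"dx": 0,"dy": 0,"dz": 0,"spin": -0.27,"grip": 0},
    {"dx": 0,"dy": 0,"dz": 0,"spin": -0.27,"grip": 0},
  ],
)

```text
time_s: 18.07
tcp_pos: [0.4744, -0.0346, 0.0883]
eef_rot: [-180.0, -0.0, -53.2]
contact_force: [-1.1, -0.5, 5.4]
gripper_width: 0.0217
```

```bash
python3 s.py
```

```text
18.0667 [ 0.47438834 -0.03464861  0.08825175] -53.1506248137671 [-1.05018825 -0.49661831  5.39339099] [-0.22676243  0.65979708  0.02214052] 0.021694554898799078
```

Emit:
servo_tool(
  targets=[
    {"dx": 0,"dy": 0,"dz": 0,"spin": -0.03,"grip": 0},
    {"dx": 0,"dy": 0,"dz": 0,"spin": -0.06,"grip": 0},
    {"dx": 0,"dy": 0,"dz": 0,"spin": -0.08,"grip": 0},
    {"dx": 0,"dy": 0,"dz": 0,"spin": -0.1,"grip": 0},
    {"dx": 0,"dy": 0,"dz": 0,"spin": -0.12,"grip": 0},
    {"dx": 0,"dy": 0,"dz": 0,"spin": -0.14,"grip": 0},
    {"dx": 0,"dy": 0,"dz": 0,"spin": -0.16,"grip": 0},
    {"dx": 0,"dy": 0,"dz": 0,"spin": -0.18,"grip": 0},
    {"dx": 0,"dy": 0,"dz": 0,"spin": -0.2,"grip": 0},
    {"dx": 0,"dy": 0,"dz": 0,"spin": -0.22,"grip": 0},
  ],
)

```text
time_s: 18.9
tcp_pos: [0.4745, -0.0346, 0.0883]
eef_rot: [-180.0, -0.0, -65.7]
contact_force: [-1.6, 0.4, 5.2]
gripper_width: 0.0219
```

```bash
python3 s.py
```

```text
18.9 [ 0.47445759 -0.03457077  0.08826881] -65.70819531361501 [-1.64008262  0.4063711   5.2245929 ] [-0.01841527  0.71245551  0.13024192] 0.021908857837065178
```

Emit:
servo_tool(
  targets=[
    {"dx": 0,"dy": 0,"dz": 0,"spin": -0.02,"grip": 0},
    {"dx": 0,"dy": 0,"dz": 0,"spin": -0.04,"grip": 0},
    {"dx": 0,"dy": 0,"dz": 0,"spin": -0.06,"grip": 0},
    {"dx": 0,"dy": 0,"dz": 0,"spin": -0.08,"grip": 0},
    {"dx": 0,"dy": 0,"dz": 0,"spin": -0.1,"grip": 0},
    {"dx": 0,"dy": 0,"dz": 0,"spin": -0.12,"grip": 0},
    {"dx": 0,"dy": 0,"dz": 0,"spin": -0.14,"grip": 0},
    {"dx": 0,"dy": 0,"dz": 0,"spin": -0.14,"grip": 0},
    {"dx": 0,"dy": 0,"dz": 0,"spin": -0.14,"grip": 0},
    {"dx": 0,"dy": 0,"dz": 0,"spin": -0.14,"grip": 0},
  ],
)

```text
time_s: 19.73
tcp_pos: [0.4745, -0.0345, 0.0882]
eef_rot: [-179.9, -0.0, -73.7]
contact_force: [-1.6, 0.1, 4.6]
gripper_width: 0.0217
```

```bash
python3 s.py
```

```text
19.7333 [ 0.47448947 -0.03453958  0.08824367] -73.66874531474565 [-1.5695759   0.07577427  4.6330663 ] [-0.0567143   0.67808218  0.09641804] 0.02169805620518523
```

Emit:
servo_tool(
  targets=[
    {"dx": 0,"dy": 0,"dz": 0,"spin": -0.04,"grip": 0},
    {"dx": 0,"dy": 0,"dz": 0,"spin": -0.08,"grip": 0},
    {"dx": 0,"dy": 0,"dz": 0,"spin": -0.12,"grip": 0},
    {"dx": 0,"dy": 0,"dz": 0,"spin": -0.16,"grip": 0},
    {"dx": 0,"dy": 0,"dz": 0,"spin": -0.2,"grip": 0},
    {"dx": 0,"dy": 0,"dz": 0,"spin": -0.24,"grip": 0},
    {"dx": 0,"dy": 0,"dz": 0,"spin": -0.28,"grip": 0},
    {"dx": 0,"dy": 0,"dz": 0,"spin": -0.32,"grip": 0},
    {"dx": 0,"dy": 0,"dz": 0,"spin": -0.34,"grip": 0},
    {"dx": 0,"dy": 0,"dz": 0,"spin": -0.34,"grip": 0},
  ],
)

```text
time_s: 20.57
tcp_pos: [0.4747, -0.0345, 0.0883]
eef_rot: [-179.9, -0.0, -93.2]
contact_force: [-0.5, -0.2, 4.7]
gripper_width: 0.0213
```

```bash
python3 s.py
```

```text
20.5667 [ 0.47469677 -0.03446675  0.08825925] -93.18244686753975 [-0.45795109 -0.21304286  4.68279162] [0.06330331 0.560394   0.32854764] 0.02126335226315809
```

Torque peaks near 0.33 N m, with about 0.8 rad turned past the stop. I'll release, back off and check.

Emit:
servo_tool(
  targets=[
    {"dx": 0,"dy": 0,"dz": 0,"spin": 0,"grip": 30},
    {"dx": 0,"dy": 0,"dz": 0,"spin": 0,"grip": 40},
    {"dx": 0,"dy": 0,"dz": 0,"spin": 0,"grip": 50},
    {"dx": 0,"dy": 0,"dz": 0,"spin": 0,"grip": 55},
    {"dx": 0,"dy": 0,"dz": 0,"spin": 0,"grip": 60},
    {"dx": 0,"dy": 0,"dz": 1,"spin": 0,"grip": 60},
    {"dx": 0,"dy": 0,"dz": 3,"spin": 0,"grip": 60},
    {"dx": 0,"dy": 0,"dz": 6,"spin": 0,"grip": 60},
    {"dx": 0,"dy": 1,"dz": 9,"spin": 0,"grip": 60},
    {"dx": 0,"dy": 4,"dz": 10,"spin": 0,"grip": 60},
  ],
)

```text
time_s: 21.4
tcp_pos: [0.4757, 0.0045, 0.1914]
eef_rot: [-179.7, 0.0, -93.3]
contact_force: [2.6, 1.0, 0.4]
gripper_width: 0.0528
```

Emit:
servo_tool(
  targets=[
    {"dx": 0,"dy": 3,"dz": 0,"spin": 0,"grip": 60},
    {"dx": 0,"dy": 6,"dz": 0,"spin": 0,"grip": 60},
    {"dx": 0,"dy": 9,"dz": 0,"spin": 0,"grip": 60},
    {"dx": 0,"dy": 12,"dz": 0,"spin": 0,"grip": 60},
    {"dx": 0,"dy": 15,"dz": 0,"spin": 0,"grip": 60},
    {"dx": 0,"dy": 17,"dz": 0,"spin": 0,"grip": 60},
    {"dx": 0,"dy": 19,"dz": 0,"spin": 0,"grip": 60},
    {"dx": 0,"dy": 20,"dz": 0,"spin": 0,"grip": 60},
    {"dx": 0,"dy": 20,"dz": 0,"spin": 0,"grip": 60},
    {"dx": 0,"dy": 20,"dz": 0,"spin": 0,"grip": 60},
  ],
)

```text
time_s: 22.23
tcp_pos: [0.4738, 0.2055, 0.187]
eef_rot: [180.0, -0.0, -93.1]
contact_force: [-0.1, -0.4, 0.4]
gripper_width: 0.0528
```

```bash
python3 - <<'E'
from h import *
ims=[r.capture(n) for n in("top","scene")]
cv2.imwrite("pics/top5.png",ims[0])
t=cv2.resize(ims[0][165:235,225:315],(400,311),interpolation=cv2.INTER_CUBIC); u=cv2.resize(ims[1][165:235,235:325],(400,311),interpolation=cv2.INTER_CUBIC)
a=cv2.resize(ims[0][150:255,310:410],(400,280)); b=cv2.resize(ims[0][200:255,110:240],(400,280))
cv2.imwrite("pics/g5.png",np.vstack([np.hstack([t,u]),np.hstack([a,b])]))
o=cv2.imread("pics/top0.png")
for n,(x0,y0,x1,y1) in dict(carton=(375,175,410,205),tube=(370,215,400,240),syr=(135,232,195,250)).items():
    print(n,cv2.phaseCorrelate(*[cv2.cvtColor(i[y0:y1,x0:x1],cv2.COLOR_BGR2GRAY).astype(np.float32) for i in(o,ims[0])]))
E
python3 s.py
```

```text
carton ((-0.02622791940633462, -0.06759671297310099), 0.9954968653343342)
tube ((-0.014124770879890391, 0.46773577009423484), 1.001856510480245)
syr ((4.6709905016398885, -3.3170586589538082), 0.3701790465248956)
22.3333 [0.47391805 0.20471999 0.18723918] -93.17487389061179 [-0.4222983  -0.24138717 -0.07725214] [ 0.05255295 -0.09540973  0.02139511] 0.052623783027581326
```

View pics/g5.png

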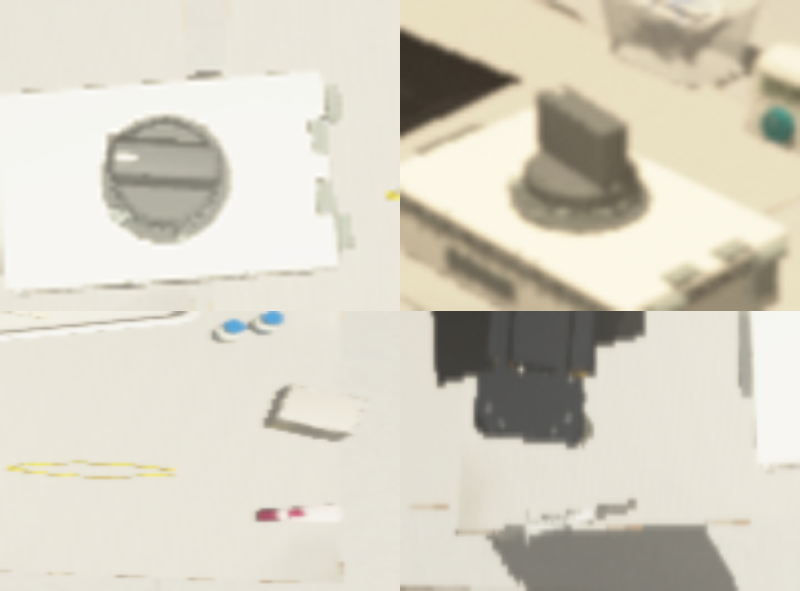

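The last picture shows:
- **Lid:** it lies flat.
- **Knob:** the bar has turned to about -92° (crop 110–222,162). That is about 98° from the box x axis, so about 1.70 rad = 0.90 + 0.80, which is two clicks.
- **Collar:** the lug at crop (120,213) sits about 53° round, near 0.92, so it is on its stop.
- **Carton, tube and syringe:** they appear in their original places, with the syringe partly in the arm's shadow.

```bash
python3 -c "
from plant import r
print(r.close_job())"
```

```text
the job is handed in; nothing more can be done
None
```

The job is handed in at about 22 s. The forceps are flat in the box, the lid is shut, and the knob is turned to its stop with about two clicks.

- **Forceps:** I took the steel pair from the mat, not the yellow look-alike. I lowered them until they touched the box floor at the expected height (about 6 N) and then released them. A picture before closing showed them inside the box.
- **Lid:** I pushed it over from behind and pressed it down to its stop. The fingertips ended at 56 mm, matching the shut height, with 8.6 N on them, and it lay flat in the last picture.
- **Knob:** I turned it clockwise about 1.43 rad in total. The last picture puts the bar at about 1.70 rad, which is the 0.90 stop plus about 0.80. The collar lug reads about 0.92, so it is at its stop. I inferred the click count from these angles; I did not sense each click. The torque peaked near 0.33 N m just before release.
- **Neighbours:** The carton showed no shift. The tube's image check gave about 0.5 px (1 mm or so), which I put down to noise because nothing came near it. The syringe's image check was spoilt by the arm's shadow, but in the picture it lies where it was.

One move call was refused because I left keys out of its rows. I resent it in full and nothing was disturbed.

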